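# Feel out the loaded check-weight canister and lock it in its dock

### The job

One of the three identical closed canisters on the lab bench still holds its steel check weight; the other two are empty. Find the heavy one by feel, slide it under the dock's clear hood until it is fully home against the back stop, and then push the red tab to shut the gate fully behind it. Keep the canisters upright and on the bench (slide them, do not pick them up), leave the empty ones on the bench outside the dock, and do not disturb the spray bottle, slide box and dish stack.

Things in the scene. Friction and masses are not known exactly. Their poses are not given: they have to be found in the camera images.
- can_a: closed round canister, aluminium with a blue lid, 64 mm diameter, 56 mm tall, foot edge bevelled 4 mm; origin at the centre of its underside, z up. It looks the same as the other two. One of the three (a different one each time) holds a steel check weight and weighs about 0.7 kg; the others are empty, about 0.14 kg
- can_b: closed round canister, aluminium with a blue lid, 64 mm diameter, 56 mm tall, foot edge bevelled 4 mm; origin at the centre of its underside, z up. It looks the same as the other two. One of the three (a different one each time) holds a steel check weight and weighs about 0.7 kg; the others are empty, about 0.14 kg
- can_c: closed round canister, aluminium with a blue lid, 64 mm diameter, 56 mm tall, foot edge bevelled 4 mm; origin at the centre of its underside, z up. It looks the same as the other two. One of the three (a different one each time) holds a steel check weight and weighs about 0.7 kg; the others are empty, about 0.14 kg
- dock: fixed green dock. Origin on the bench where a home canister's centre stands; +x is the insertion direction, z up. Back stop face at x=+32 mm, 30 mm high. Side walls 26 mm high, inner faces y=+-38 mm, from x=-61 mm; flared guides reach y=+-56 mm at x=-96 mm. Clear hood x=-19 to +41, y=+-49 mm, underside 64 mm, top 69 mm above the bench. Gate line x=-39 mm
- bay_floor: yellow floor of the dock, 75 mm wide, top 2.5 mm above the bench, with a gentle entry ramp that starts level with the bench at x=-96 mm and ends at x=-46 mm. Same origin and axes as the dock
- bay_mouth (a point): point on the bench in the middle of the mouth between the tips of the flared guides, at x=-95 mm in the dock's frame; axes as the dock's
- gate (a joint): sliding gate of the dock, in m: 0 fully open, 0.088 fully shut. An aluminium plate 4 mm thick, 8 to 30 mm above the bench, at x=-39 mm in the dock's frame; it slides towards the dock's -y across the mouth, just behind a canister that is home. It slides stiffly (about 2 N) and stays where it is left
- gate_tab (a point): centre of the outer (dock +y) face of the gate's red upright tab, 45 mm above the bench; tab 26 mm wide (dock x), 10 mm thick (dock y), 8 to 64 mm above the bench. It moves with the gate: push this face towards the dock's -y. In the dock's frame: x=-39 mm, y=150 mm when open, 62 mm when shut
- spray_bottle: blue bottle, 64 mm diameter, 170 mm tall, origin at the centre of its underside; leave alone
- slide_box: green box 100 x 85 x 32 mm, origin at the centre of its underside; leave alone
- dish_stack: stack of three petri dishes, 94 mm diameter, 42 mm tall, one piece, origin at the centre of its underside; leave alone
Not all that is in view belongs to the job. What is shaped like the can_a but black or brown is not meant.

How it is judged:
At the end, for the whole second after the job is handed in: The canister with the weight (loading the bay floor with over 4 N) stands in the dock within 7 mm of the back stop, the gate is shut to within 8 mm, the empty ones are outside the gate (over 70 mm from the dock's origin), and all three are upright and at rest on the bench or bay floor (((contact force between can_a and bay_floor above 4 N and x of can_a in the frame of dock between -0.007 and 0.01 m and y of can_a in the frame of dock between -0.015 and 0.015 m and horizontal distance between each of can_b, can_c and dock above 0.07 m) or (contact force between can_b and bay_floor above 4 N and x of can_b in the frame of dock between -0.007 and 0.01 m and y of can_b in the frame of dock between -0.015 and 0.015 m and horizontal distance between each of can_a, can_c and dock above 0.07 m) or (contact force between can_c and bay_floor above 4 N and x of can_c in the frame of dock between -0.007 and 0.01 m and y of can_c in the frame of dock between -0.015 and 0.015 m and horizontal distance between each of can_a, can_b and dock above 0.07 m)) and value of joint gate above 0.08 m and angle between each of can_a, can_b, can_c's own z axis and vertical below 0.1 rad and height (world z) of each of can_a, can_b, can_c above -0.005 m and linear speed of each of can_a, can_b, can_c below 0.02 m/s); the robot touches nothing.
It fails at once if a canister was lifted more than 25 mm off the bench (height (world z) of any of can_a, can_b, can_c above 0.025 m).
It fails at once if a canister was tipped by more than 0.5 rad (angle between any of can_a, can_b, can_c's own z axis and vertical above 0.5 rad).
It fails at once if a canister fell off the bench (height (world z) of any of can_a, can_b, can_c below -0.02 m).
It fails at once if the spray bottle, slide box or dish stack was moved more than 30 mm (distance of any of spray_bottle, slide_box, dish_stack from where it was at the start of the episode above 0.03 m).
It also fails if it takes over 72 s, if anything falls off the work surface, if the arm or the gripper's body presses on something with over 40 N, if the wrist force passes 120 N, or if a joint passes its speed limit or range.

### The arm

A 7-joint arm with a two-finger parallel gripper is mounted at the origin on the work surface. World frame = base frame: x ahead of the robot, y to its left, z up, the work surface at z = 0. Lengths are in m, angles in rad, forces in N, time in s.
With the tool pointing down it reaches from about 0.4 to 0.875 m from the base axis. Payload 19.3 kg.
Tool frame: the origin (TCP) lies on the centre line of the jaws, within the pads' length; the fingertips stand 14 mm ahead of it and the grasp point (between the pads) lies 5 mm behind it; z points along the fingers, y is the line along which they close (so a half turn about z gives the same grasp; the last joint's range is limited). The gripper opens to 85 mm and grips with 20 to 120 N. Pads are 22 mm wide; open, the fingers measure 114 mm over their backs; the gripper's body (76 mm by 85 mm) begins 54 mm behind the grasp point. The pads swing forward as they close: fully open they stand 13 mm farther back than shut.
Start: joints at [1.094, 0.521, -0.036, 1.599, 0.021, 1.021, -0.113], TCP at [0.247, -0.574, 0.245] pointing down, gripper open.
Joint ranges: [-2.91, 2.91], [-0.3, 2.13], [-1.5, 1.42], [0.17, 2.43], [-1.26, 4.41], [0.16, 1.93], [-2.52, 2.52]. Speed limits (rad/s): [1.89, 1.89, 2.39, 2.39, 3.01, 3.01, 3.01].

### API

Orientations are given as [roll, pitch, yaw] about the fixed x, y, z axes, in that order (R = Rz(yaw) Ry(pitch) Rx(roll)).
In Python, from workcell import bot, grab_frame, regions_of gives the robot as it stands. The module is installed in compiled form; this text tells all that it offers.
- The arm moves only by the tool play_rows, never from a script. Its argument "plan" is a list of rows, each a list of 3 entries, a list of its own where there are three numbers: the shift along the tool's x, y, z in units of 2.5 cm (1.0 is 2.5 cm), then the turn, a rotation vector about the tool's x, y, z in units of 0.15 rad (1.0 is 0.15 rad), then the closure, from -1 (fully open) to 1 (shut). In form: [[[tx, ty, tz], [rx, ry, rz], jaw], ...]. A call has 1 to 20 rows; each row shifts and turns the commanded pose from where the row before left it, along the tool's axes as they then stand; what a row does not reach is not made up. A row lasts 1/8 s, in which the tool goes at most 62.5 mm and 10.7 degrees, less where a joint would pass 70% of its speed; a pose out of reach is approached as far as the arm can. A call with a number of a shift or a turn outside -1 to 1 is refused whole. A call with a gripper value outside its range is refused whole. The fingers move at their own pace and stop on an object; "newtons" is the grip in N (left out, the last holds). Time passes only in rows, so rows that do not move let the fingers close. It gives the time, the measured TCP pose, the force, the opening and the grip force at its end, in the units of the state.
- bot.observe(): the state, without advancing time (a new reading comes with each control period).
- grab_frame(name): name is "side" or "top" or "wrist"; returns a dict with "pixels" (420x560x3 uint8, red, green, blue), "depth" (420x560 float32, m along the optical axis (not along the pixel's ray), 0 where there is no reading), "camera_matrix" (3x3 intrinsics, pixels), "R" (3x3) and "t" (3): a world point X has camera coordinates R X + t. Camera axes: x right, y down, z forward; pixel columns grow to the right and rows downward; lengths in m; the calibration is good to about 2 mm. A picture is of the moment at which its call begins.
- bot.job_done(): hands the job in; it is judged then, once.
Trained networks look in the newest picture that a camera, given by its name, has taken for a name from the list of things; names that differ only in an ending like _2 or _b are one class to them, and where a whole thing is asked for, a point or a joint stands for the part that bears it (a point fixed in the world has none). Each returns a list of dicts, best first, with "p" (0 to 1); they miss things now and then, are a little off and sometimes report something else, mostly with a low value. They report only what shows in the picture. A call takes as long as a camera call. They do not tell look-alikes from the thing itself.
- regions_of(thing, camera): "mask" (420x560 bool, what is visible of it) and "box" ([left, top, right, bottom] in pixels, round what is visible of it).
The state is a dict: "clock": time; "qpos": joint angles; "qd": joint speeds; "joint_efforts": joint torques, N m; "position": TCP position; "tool_rot": TCP orientation; "force": force on the tool from outside, world axes, zero at the start; "moment": the same for the moment, N m; "grip_width": finger opening in m; "finger_force": force on a finger pad.
Only numpy, scipy, OpenCV 4.12 (cv2) and the standard library are available. Lean on these libraries where they do the work, as an engineer would, in place of code of your own. Each camera call takes 0.05 s, during which the arm holds its last target. There are 200 camera calls.

## Working session

There is one attempt and no reset: what is moved stays moved. The work goes in short steps, Python scripts to look and compute and a tool call to move; the robot and the scene stay as the last step left them, time stands still between calls to the robot, and variables do not carry over. Pictures are saved under pics/ and viewed, at most 10 in all, crops included, and the job is handed in when it is done.

Besides the shell and the picture viewer there is one more tool, called after "Emit:" as name([rows], argument=value, ...), one row to a line, values as JSON. play_rows: Moves the arm, as the interface text tells. Its arguments: {"type":"object","properties":{"plan":{"type":"array"},"newtons":{"type":"number"}},"required":["plan"]}

```bash
mkdir -p pics
cat > h.py <<'E'
import numpy as np,cv2
from workcell import bot,grab_frame,regions_of
def cloud(f):
    K=f["camera_matrix"];d=f["depth"];v,u=np.mgrid[:420,:560]
    c=np.stack([(u-K[0,2])/K[0,0]*d,(v-K[1,2])/K[1,1]*d,d],-1)
    return (c-f["t"])@f["R"]
def save(f,n): cv2.imwrite("pics/"+n,f["pixels"][:,:,::-1])
E
python3 - <<'E'
from h import *
s=bot.observe();print({k:np.round(v,3) for k,v in s.items()})
ims=[]
for c in ["top","side"]:
    f=grab_frame(c);P=cloud(f);ims.append(f["pixels"])
    print(c,"cam at",np.round(-f["R"].T@f["t"],3))
    for n in ["can_a","dock","bay_floor","gate","gate_tab","spray_bottle","slide_box","dish_stack"]:
        for r in regions_of(n,c):
            if r["p"]<.2: continue
            q=P[r["mask"]&(f["depth"]>0)]
            if len(q)<5: continue
            hi=np.percentile(q[:,2],95); tp=q[q[:,2]>hi-.006]
            print(n,round(r["p"],2),np.round(r["box"]),"med",np.round(np.median(q,0),3),"top z",round(hi,3),"topmid",np.round((tp.min(0)+tp.max(0))/2,3),"min",np.round(q.min(0),3),"max",np.round(q.max(0),3))
    save(f,c+"0.png")
E
```

```text
{'clock': np.float64(0.0), 'qpos': array([ 1.094,  0.522, -0.036,  1.6  ,  0.021,  1.021, -0.113]), 'qd': array([-0.001,  0.   ,  0.001, -0.001,  0.   , -0.002,  0.002]), 'joint_efforts': array([ 0.0000e+00, -9.2708e+01,  1.9800e+00, -3.6993e+01,  1.8000e-02,
        8.0000e-03, -0.0000e+00]), 'position': array([ 0.247, -0.574,  0.245]), 'tool_rot': array([-3.14 ,  0.   ,  0.407]), 'force': array([ 0.499, -0.899, -0.354]), 'moment': array([-0.027,  0.015,  0.015]), 'finger_force': np.float64(0.0), 'grip_width': np.float64(0.085)}
top cam at [ 0.534 -0.098  0.873]
can_a 0.97 [119. 168. 157. 197.] med [0.691 0.207 0.055] top z 0.058 topmid [0.694 0.214 0.056] min [ 0.663  0.181 -0.   ] max [0.726 0.245 0.061]
can_a 0.86 [175. 180. 210. 213.] med [0.661 0.086 0.056] top z 0.058 topmid [0.664 0.089 0.056] min [ 0.632  0.057 -0.003] max [0.707 0.136 0.06 ]
can_a 0.79 [131. 213. 166. 240.] med [0.599 0.184 0.056] top z 0.058 topmid [0.601 0.19  0.056] min [0.569 0.157 0.005] max [0.632 0.221 0.06 ]
can_a 0.59 [114. 276. 152. 311.] med [0.465 0.201 0.056] top z 0.058 topmid [0.463 0.208 0.0
[... 3388 characters left out ...]
0.381  0.167] min [ 0.634 -0.632 -0.001] max [ 0.801 -0.347  0.174]
spray_bottle 0.23 [288. 183. 325. 222.] med [ 0.63  -0.201  0.028] top z 0.063 topmid [ 0.649 -0.208  0.063] min [ 0.547 -0.25  -0.002] max [ 0.662 -0.186  0.069]
slide_box 0.96 [139. 232. 200. 277.] med [0.764 0.105 0.033] top z 0.036 topmid [0.771 0.095 0.034] min [0.712 0.033 0.001] max [0.843 0.145 0.038]
dish_stack 0.88 [187. 195. 228. 233.] med [ 0.775 -0.042  0.042] top z 0.045 topmid [ 0.789 -0.055  0.043] min [ 0.74  -0.103  0.001] max [ 0.837 -0.006  0.047]
dish_stack 0.31 [284. 189. 378. 255.] med [ 0.52  -0.208  0.018] top z 0.071 topmid [ 0.551 -0.234  0.07 ] min [ 0.452 -0.303 -0.002] max [ 0.681 -0.123  0.075]
```

Run:
```python
from h import *
a=cv2.imread("pics/top0.png");b=cv2.imread("pics/side0.png")
cv2.imwrite("pics/topcrop.png",cv2.resize(a[100:330,90:460],(800,497),interpolation=cv2.INTER_CUBIC))
cv2.imwrite("pics/sidecrop.png",cv2.resize(b[100:400,100:500],(800,600),interpolation=cv2.INTER_CUBIC))
f=grab_frame("top");P=cloud(f)
m=np.zeros((420,560),bool);m[190:310,285:385]=1
h=f["pixels"];hsv=cv2.cvtColor(h,cv2.COLOR_RGB2HSV)
red=m&((hsv[...,0]<8)|(hsv[...,0]>172))&(hsv[...,1]>120)
for n,k in [("red",red&(P[...,2]>.055)),("yellow",m&(hsv[...,0]>20)&(hsv[...,0]<35)&(hsv[...,1]>100))]:
    q=P[k];print(n,len(q),np.round(np.median(q,0),3)); 
    if len(q)>4: print(cv2.minAreaRect((q[:,:2]*1000).astype(np.float32)))
hood=P[m&(P[...,2]>.066)&(P[...,2]<.075)];print("hood",len(hood),cv2.minAreaRect((hood[:,:2]*1000).astype(np.float32)))
w=P[m&(P[...,2]>.022)&(P[...,2]<.029)];print("walls",len(w),cv2.minAreaRect((w[:,:2]*1000).astype(np.float32)))
```

```text
red 60 [ 0.646 -0.211  0.064]
((646.9254150390625, -211.08901977539062), (24.954862594604492, 9.322672843933105), 80.86810302734375)
yellow 1359 [ 0.509 -0.177  0.002]
((513.6962890625, -157.85169982910156), (125.2179183959961, 77.30957794189453), 81.21065521240234)
hood 1472 ((549.0670166015625, -242.20977783203125), (74.15936279296875, 199.42483520507812), 88.0666732788086)
walls 230 ((550.3960571289062, -180.34991455078125), (81.3287353515625, 199.26768493652344), 81.95814514160156)
```

View pics/topcrop.png

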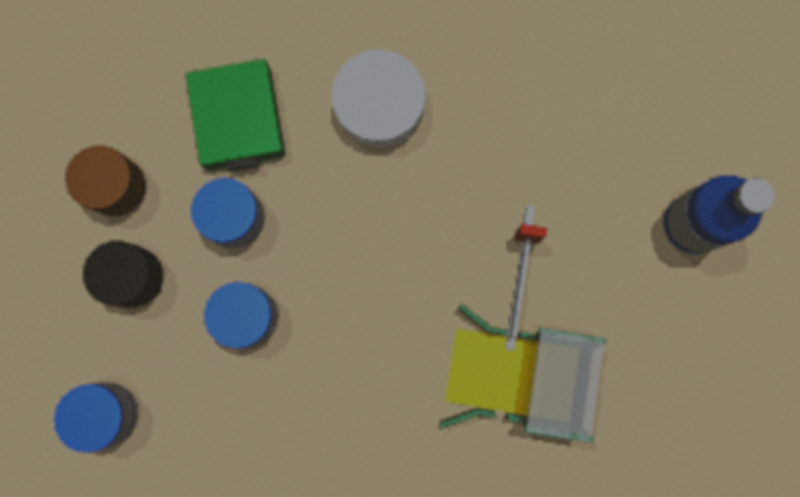

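View pics/sidecrop.png

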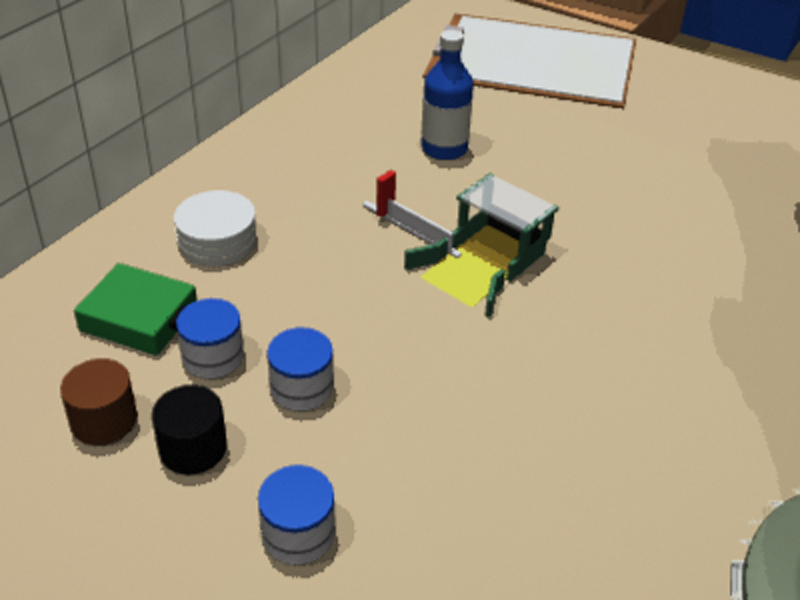

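The top crop shows three blue-lidded canisters at crop px (227,212), (239,316) and (90,418). The look-alikes are brown at (98,177) and black at (122,274), and I rule both out. The dock mouth faces the canisters at about (450,367), and the red tab is at (532,232). The side crop agrees: the blue lids are at (210,330), (300,350) and (297,495).

Next I refine the dock pose.

Run:
```python
from h import *
def ray(f,uv,z):
    K=f["camera_matrix"];c=np.linalg.inv(K)@np.c_[uv,np.ones(len(uv))].T
    d=(f["R"].T@c).T;o=-f["R"].T@f["t"]
    return o+d*((z-o[2])/d[:,2])[:,None]
T=[]
for c in ["top","side"]:
    f=grab_frame(c);P=cloud(f);hsv=cv2.cvtColor(f["pixels"],cv2.COLOR_RGB2HSV)
    H,S,V=[hsv[...,i].astype(int) for i in range(3)]
    y=((H>22)&(H<36)&(S>180)&(V>120)).astype(np.uint8)
    n,l,st,_=cv2.connectedComponentsWithStats(y);k=1+np.argmax(st[1:,4])
    v,u=np.nonzero(l==k);q=ray(f,np.c_[u,v].astype(float),.0015)
    r=cv2.minAreaRect((q[:,:2]*1000).astype(np.float32));print(c,len(u),"yellow",np.round(r[0]),np.round(r[1]),r[2],np.round(cv2.boxPoints(r)).tolist())
    red=((H<8)|(H>172))&(S>130)&(P[...,0]>.6)&(P[...,1]<-.17)&(P[...,1]>-.25)&(P[...,2]>.058)
    print("tab top",red.sum(),np.round(np.median(P[red],0),4),np.round(P[red].min(0),3),np.round(P[red].max(0),3))
    g=(H>36)&(H<95)&(S>60)&(P[...,0]<.62)&(P[...,1]<-.08)&(P[...,1]>-.3)&(P[...,2]>.015)&(P[...,2]<.03)
    w=P[g];print("walls green",len(w),cv2.minAreaRect((w[:,:2]*1000).astype(np.float32)))
    hz=P[(P[...,2]>.065)&(P[...,2]<.074)&(P[...,0]<.575)&(P[...,1]<-.17)&(P[...,1]>-.32)]
    print("hood",len(hz),cv2.minAreaRect((hz[:,:2]*1000).astype(np.float32)))
    # blue lids: circle fit on lid pixels at z=.056
    b=((H>100)&(H<125)&(S>130)&(P[...,1]>0)&(P[...,2]>.05)).astype(np.uint8)
    n,l,st,_=cv2.connectedComponentsWithStats(b)
    for k in range(1,n):
        if st[k,4]>150:
            v,u=np.nonzero(l==k);q=ray(f,np.c_[u,v].astype(float),.056);print("lid",np.round(cv2.minEnclosingCircle((q[:,:2]*1000).astype(np.float32)),1) if 0 else (np.round((q.min(0)+q.max(0))/2,4)[:2],np.round(np.ptp(q,axis=0)[:2],3),"z",round(float(np.median(P[l==k][:,2])),3)))
```

```text
top 1083 yellow [ 510. -175.] [76. 73.] 81.49754333496094 [[469.0, -207.0], [541.0, -218.0], [552.0, -143.0], [480.0, -132.0]]
tab top 58 [ 0.6456 -0.2107  0.0643] [ 0.641 -0.223  0.058] [ 0.652 -0.199  0.067]
walls green 200 ((511.15985107421875, -173.60726928710938), (78.8509521484375, 119.98951721191406), 81.93881225585938)
hood 1476 ((501.0546569824219, -240.63369750976562), (63.45854187011719, 97.82626342773438), 81.46625518798828)
lid (array([0.6632, 0.0881]), array([0.06 , 0.061]), 'z', 0.056)
lid (array([0.5618, 0.0711]), array([0.06, 0.06]), 'z', 0.056)
lid (array([0.4636, 0.2071]), array([0.06, 0.06]), 'z', 0.056)
side 116 yellow [ 512. -216.] [20. 58.] 81.71299743652344 [[482.0, -222.0], [539.0, -230.0], [542.0, -210.0], [485.0, -202.0]]
tab top 44 [ 0.6473 -0.2077  0.064 ] [ 0.643 -0.223  0.059] [ 0.655 -0.193  0.068]
walls green 367 ((507.2381591796875, -196.47775268554688), (135.52552795410156, 120.44097900390625), 81.11224365234375)
hood 760 ((503.48333740234375, -237.49929809570312), (65.94942474365234, 99.31953430175781), 81.6851806640625)
lid (array([0.6652, 0.0939]), array([0.067, 0.065]), 'z', 0.057)
lid (array([0.5631, 0.0767]), array([0.063, 0.065]), 'z', 0.057)
lid (array([0.464 , 0.2122]), array([0.064, 0.065]), 'z', 0.057)
```

Emit:
play_rows([
  [[0.5,0,0],[0,0,-0.97],0.4],
  [[0.5,0,0],[0,0,-0.97],0.4],
  [[0.5,0,0],[0,0,-0.97],0.4],
  [[0.5,0,0],[0,0,-0.97],0.4],
  [[0.5,0,0],[0,0,-0.97],0.4],
  [[0.5,0,0],[0,0,-0.97],0.4],
  [[0.5,0,0],[0,0,-0.97],0.4],
  [[0,0,0],[0,0,0],0.4],
])

```text
clock: 2.05
position: [0.3033, -0.511, 0.2454]
tool_rot: [3.141, -0.0, 1.425]
force: [-0.6, -1.2, -0.4]
grip_width: 0.0253
finger_force: 0.0
```

Emit:
play_rows([
  [[1,0.34,0],[0,0,0],0.4],
  [[1,0.34,0],[0,0,0],0.4],
  [[1,0.34,0],[0,0,0],0.4],
  [[1,0.34,0],[0,0,0],0.4],
  [[1,0.34,0],[0,0,0],0.4],
  [[1,0.34,0],[0,0,0],0.4],
  [[1,0.34,0],[0,0,0],0.4],
  [[1,0.34,0],[0,0,0],0.4],
  [[1,0.34,0],[0,0,0],0.4],
  [[1,0.34,0],[0,0,0],0.4],
  [[1,0.34,0],[0,0,0],0.4],
  [[1,0.34,0],[0,0,0],0.4],
  [[1,0.34,0],[0,0,0],0.4],
  [[1,0.34,0],[0,0,0],0.4],
  [[1,0.34,0],[0,0,0],0.4],
  [[1,0.34,0],[0,0,0],0.4],
  [[1,0.34,0],[0,0,0],0.4],
  [[1,0.34,0],[0,0,0],0.4],
  [[1,0.34,0],[0,0,0],0.4],
  [[1,0.34,0],[0,0,0],0.4],
])

```text
clock: 4.55
position: [0.5445, -0.0412, 0.2453]
tool_rot: [3.141, 0.0, 1.42]
force: [0.6, -0.4, -0.7]
grip_width: 0.0256
finger_force: 0.0
```

Emit:
play_rows([
  [[1,0,0.2],[0,0,0],0.4],
  [[1,0,0.4],[0,0,0],0.4],
  [[1,0,0.5],[0,0,0],0.4],
  [[1,0,0.5],[0,0,0],0.4],
  [[1,0,0.5],[0,0,0],0.4],
  [[1,0,0.5],[0,0,0],0.4],
  [[0.7,0,0.6],[0,0,0],0.4],
  [[0,0,0],[0,0,0],0.4],
  [[0,0,0],[0,0,0],0.4],
])

```text
clock: 5.68
position: [0.5684, 0.1234, 0.1656]
tool_rot: [3.141, 0.0, 1.423]
force: [-0.4, 0.4, 0.2]
grip_width: 0.0257
finger_force: 0.0
```

Emit:
play_rows([
  [[0,0,0.9],[0,0,0],0.4],
  [[0,0,0.9],[0,0,0],0.4],
  [[0,0,0.9],[0,0,0],0.4],
  [[0,0,0.9],[0,0,0],0.4],
  [[0,0,0.9],[0,0,0],0.4],
  [[0,0,0.84],[0,0,0],0.4],
  [[0,0,0],[0,0,0],0.4],
  [[0,0,0],[0,0,0],0.4],
])

```text
clock: 6.68
position: [0.5685, 0.1243, 0.0325]
tool_rot: [3.141, -0.0, 1.425]
force: [0.0, -0.4, 1.0]
grip_width: 0.0259
finger_force: 0.0
```

Emit:
play_rows([
  [[-0.2,0,0],[0,0,0],0.4],
])

```text
clock: 6.8
position: [0.5678, 0.1196, 0.0327]
tool_rot: [3.14, -0.001, 1.425]
force: [0.2, 0.0, 0.3]
grip_width: 0.0259
finger_force: 0.0
```

Emit:
play_rows([
  [[-0.2,0,0],[0,0,0],0.4],
  [[-0.2,0,0],[0,0,0],0.4],
  [[-0.2,0,0],[0,0,0],0.4],
  [[-0.2,0,0],[0,0,0],0.4],
])

```text
clock: 7.3
position: [0.5644, 0.0993, 0.0318]
tool_rot: [3.142, -0.0, 1.425]
force: [0.3, 0.6, 1.7]
grip_width: 0.0259
finger_force: 0.6
```

Emit:
play_rows([
  [[-0.2,0,0],[0,0,0],0.4],
])

```text
clock: 7.42
position: [0.5636, 0.0944, 0.0318]
tool_rot: [-3.142, -0.0, 1.425]
force: [-0.2, 1.4, 0.7]
grip_width: 0.0262
finger_force: 0.6
```

Emit:
play_rows([
  [[-0.2,0,0],[0,0,0],0.4],
])

```text
clock: 7.55
position: [0.5629, 0.0895, 0.0318]
tool_rot: [-3.142, -0.0, 1.425]
force: [0.7, 1.7, 1.0]
grip_width: 0.0258
finger_force: 0.6
```

Emit:
play_rows([
  [[-0.2,0,0],[0,0,0],0.4],
])

```text
clock: 7.68
position: [0.5622, 0.0845, 0.0318]
tool_rot: [-3.142, -0.0, 1.425]
force: [0.2, 1.4, 0.8]
grip_width: 0.0256
finger_force: 0.6
```

Emit:
play_rows([
  [[-0.2,0,0],[0,0,0],0.4],
])

```text
clock: 7.8
position: [0.5614, 0.0796, 0.0318]
tool_rot: [-3.142, -0.0, 1.425]
force: [-0.2, 0.9, 0.9]
grip_width: 0.0258
finger_force: 0.6
```

Emit:
play_rows([
  [[-0.2,0,0],[0,0,0],0.4],
])

```text
clock: 7.92
position: [0.5607, 0.0746, 0.0318]
tool_rot: [-3.142, -0.0, 1.425]
force: [0.2, 1.7, 0.9]
grip_width: 0.0256
finger_force: 0.6
```

Emit:
play_rows([
  [[-0.2,0,0],[0,0,0],0.4],
])

```text
clock: 8.05
position: [0.56, 0.0696, 0.0318]
tool_rot: [-3.142, 0.0, 1.425]
force: [0.4, 2.4, 1.1]
grip_width: 0.0256
finger_force: 0.6
```

Emit:
play_rows([
  [[0.4,0,0],[0,0,0],0.4],
  [[0,0,-0.9],[0,0,0],0.4],
  [[0,0,-0.9],[0,0,0],0.4],
  [[0,0.3,-0.9],[0,0,0],0.4],
  [[0.6,0.8,0],[0,0,0],0.4],
  [[0.7,0.9,0],[0,0,0],0.4],
  [[0.7,0.9,0],[0,0,0],0.4],
  [[0.7,0.8,0],[0,0,0],0.4],
  [[0.4,0.3,0],[0,0,0],0.4],
  [[0,0,0.9],[0,0,0],0.4],
  [[0,0,0.9],[0,0,0],0.4],
  [[0,0,0.9],[0,0,0],0.4],
  [[0,0,0],[0,0,0],0.4],
  [[0,0,0],[0,0,0],0.4],
])

```text
clock: 9.8
position: [0.6719, 0.1421, 0.0321]
tool_rot: [3.141, -0.0, 1.425]
force: [0.1, 0.2, 0.4]
grip_width: 0.0255
finger_force: 0.0
```

Emit:
play_rows([
  [[-0.2,0,0],[0,0,0],0.4],
])

```text
clock: 9.93
position: [0.6714, 0.1374, 0.0327]
tool_rot: [3.14, -0.001, 1.426]
force: [-0.2, -0.4, 1.1]
grip_width: 0.0255
finger_force: 0.0
```

Emit:
play_rows([
  [[-0.2,0,0],[0,0,0],0.4],
  [[-0.2,0,0],[0,0,0],0.4],
  [[-0.2,0,0],[0,0,0],0.4],
  [[-0.2,0,0],[0,0,0],0.4],
])

```text
clock: 10.42
position: [0.6683, 0.1176, 0.0322]
tool_rot: [3.141, -0.001, 1.426]
force: [1.7, 4.6, 3.7]
grip_width: 0.0256
finger_force: 2.7
```

Emit:
play_rows([
  [[-0.2,0,0],[0,0,0],0.4],
])

```text
clock: 10.55
position: [0.6675, 0.1127, 0.0322]
tool_rot: [3.141, -0.001, 1.426]
force: [0.7, 5.4, 4.7]
grip_width: 0.0257
finger_force: 2.7
```

Emit:
play_rows([
  [[-0.2,0,0],[0,0,0],0.4],
])

```text
clock: 10.68
position: [0.6668, 0.1078, 0.0322]
tool_rot: [3.141, -0.001, 1.426]
force: [0.8, 5.4, 3.6]
grip_width: 0.0258
finger_force: 2.7
```

Emit:
play_rows([
  [[-0.2,0,0],[0,0,0],0.4],
])

```text
clock: 10.8
position: [0.666, 0.1028, 0.0322]
tool_rot: [3.141, -0.001, 1.426]
force: [1.0, 5.9, 4.7]
grip_width: 0.0257
finger_force: 2.7
```

Emit:
play_rows([
  [[-0.2,0,0],[0,0,0],0.4],
])

```text
clock: 10.92
position: [0.6653, 0.0979, 0.0322]
tool_rot: [3.141, -0.001, 1.426]
force: [0.3, 5.7, 3.7]
grip_width: 0.0255
finger_force: 2.7
```

Emit:
play_rows([
  [[-0.2,0,0],[0,0,0],0.4],
])

```text
clock: 11.05
position: [0.6646, 0.0929, 0.0322]
tool_rot: [3.141, -0.001, 1.426]
force: [0.5, 5.6, 4.4]
grip_width: 0.0257
finger_force: 2.7
```

Emit:
play_rows([
  [[-0.2,0,0],[0,0,0],0.4],
])

```text
clock: 11.18
position: [0.6639, 0.088, 0.0322]
tool_rot: [3.141, -0.001, 1.426]
force: [0.9, 6.0, 2.6]
grip_width: 0.0256
finger_force: 2.7
```

C1, the canister nearest the slide box, is the heavy one: it took about 5.6 N to push against about 1.5 N for C2, and finger force was 2.7 against 0.6. I'll grip it lightly and slide it to the mouth.

Emit:
play_rows([
  [[0.4,0,0],[0,0,0],0.4],
  [[0,0,-0.9],[0,0,0],0.4],
  [[0,0,-0.9],[0,0,0],0.4],
  [[0,0,-0.9],[0,0,0],-1],
  [[0,0,0],[0,0,0],-1],
  [[-0.6,0,0],[0,0,0],-1],
  [[-0.7,0,0],[0,0,0],-1],
  [[-0.7,0,0],[0,0,0],-1],
  [[0,0,0],[0,0,0],-1],
  [[0,0,0],[0,0,0],-1],
  [[0,0,0.5],[0,0,0],-1],
  [[0,0,0.7],[0,0,0],-1],
  [[0,0,0.7],[0,0,0],-1],
  [[0,0,0.7],[0,0,0],-1],
  [[0,0,0],[0,0,0],-1],
], newtons=20)

```text
clock: 13.05
position: [0.6569, 0.0481, 0.0324]
tool_rot: [-3.139, 0.001, 1.426]
force: [0.8, 0.6, -0.3]
grip_width: 0.0852
finger_force: 0.0
```

Emit:
play_rows([
  [[0,0,0],[0,0,0],0.4],
  [[0,0,0],[0,0,0],0.4],
  [[0,0,0],[0,0,0],0.4],
  [[0,0,0],[0,0,0],0.4],
], newtons=20)

```text
clock: 13.55
position: [0.6582, 0.0481, 0.035]
tool_rot: [3.141, -0.0, 1.425]
force: [-1.5, 0.1, 6.3]
grip_width: 0.0634
finger_force: 23.5
```

Emit:
play_rows([
  [[-0.3,0,0],[0,0,0],0.4],
  [[-0.6,0,0],[0,0,0],0.4],
  [[-0.7,0,0],[0,0,0],0.4],
  [[-0.7,0,0],[0,0,0],0.4],
  [[-0.7,0,0],[0,0,0],0.4],
  [[-0.7,0,0],[0,0,0],0.4],
  [[-0.7,-0.1,0],[0,0,0],0.4],
  [[-0.7,-0.4,0],[0,0,0],0.4],
  [[-0.5,-0.6,0],[0,0,0],0.4],
  [[-0.3,-0.7,0],[0,0,0],0.4],
  [[0,-0.7,0],[0,0,0],0.4],
  [[0,-0.7,0],[0,0,0],0.4],
  [[0,-0.7,0],[0,0,0],0.4],
  [[0,-0.5,0],[0,0,0],0.4],
  [[0,-0.2,0],[0,0,0],0.4],
  [[0,0,0],[0,0,0],0.4],
])

```text
clock: 15.55
position: [0.523, -0.0813, 0.0349]
tool_rot: [3.141, 0.0, 1.425]
force: [-0.8, 0.4, 13.1]
grip_width: 0.0634
finger_force: 24.4
```

Run:
```python
from h import *
f=grab_frame("top");P=cloud(f);cv2.imwrite("pics/t2.png",cv2.resize(f["pixels"][100:330,90:460,::-1],(800,497)))
```

```text
(no output)
```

View pics/t2.png

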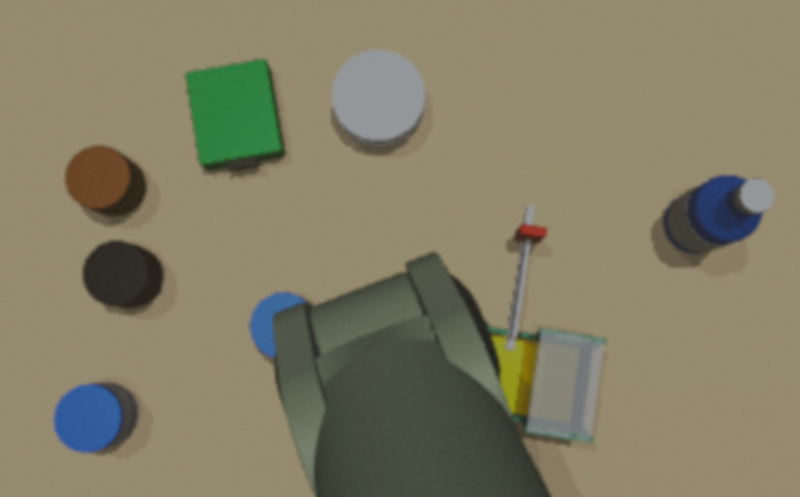

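The picture shows C2 clear at about (283,325) and the gripper holding C1 just in front of the mouth. Next I release it, go round behind, and push.

Emit:
play_rows([
  [[0,0,0],[0,0,0],-1],
  [[0,0,0],[0,0,0],-1],
  [[0,0,0],[0,0,0],-1],
  [[0,0,0],[0,0,0],-1],
  [[0,0,-0.9],[0,0,0],-1],
  [[0,0,-0.9],[0,0,0],-1],
  [[0,0,-0.8],[0,0,0],-1],
  [[0.6,0,0],[0,0,0],0.4],
  [[0.7,0,0],[0,0,0],0.4],
  [[0.7,0,0],[0,0,0],0.4],
  [[0,0,0],[0,0,0],0.4],
  [[0,0,0],[0,0,0],0.4],
  [[0,0,0],[0,0,0],0.4],
])

```text
clock: 17.23
position: [0.5298, -0.0323, 0.0991]
tool_rot: [-3.141, 0.0, 1.425]
force: [-0.0, 0.1, 0.4]
grip_width: 0.0256
finger_force: 0.0
```

Run:
```python
from h import *
f=grab_frame("wrist");P=cloud(f);cv2.imwrite("pics/w.png",f["pixels"][...,::-1])
f=grab_frame("side");cv2.imwrite("pics/s2.png",cv2.resize(f["pixels"][150:330,180:420,::-1],(800,600)))
```

```text
(no output)
```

View pics/s2.png

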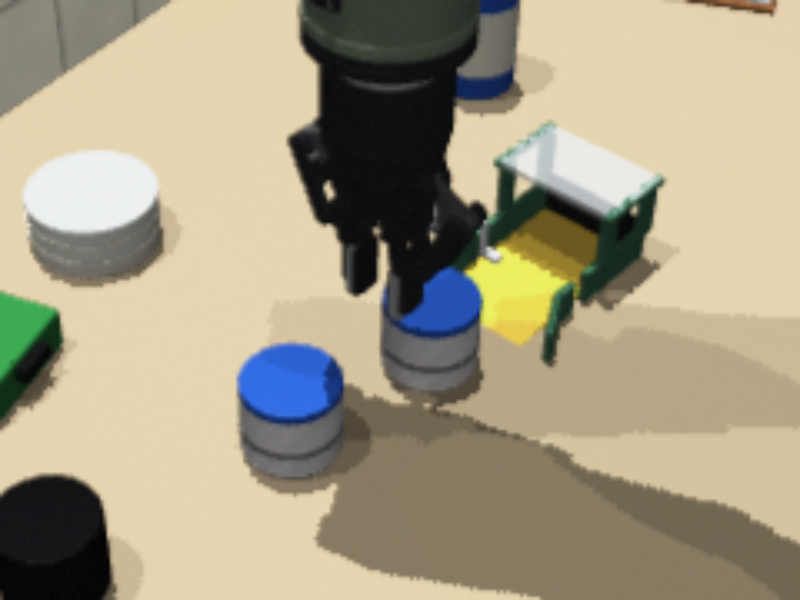

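View pics/w.png

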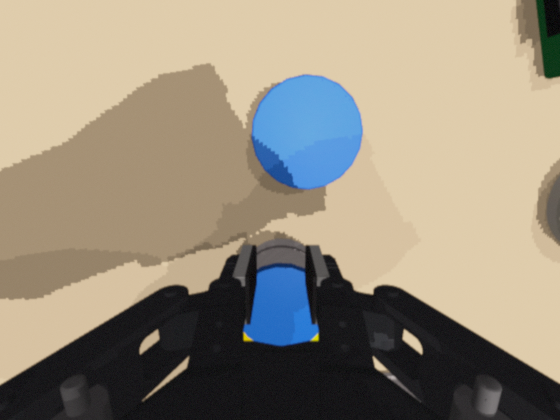

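The side view shows C1 upright in front of the mouth at crop (432,330), C2 at (290,410), and the jaws above the near edge of C1. The wrist view has C1 centred between the jaws. Before going down I check the clearance behind it.

Run:
```python
from h import *
xd=np.array([-.148,-.989]);yd=np.array([.989,-.148]);o=np.array([.501,-.229])
for c in ["side","wrist"]:
    f=grab_frame(c);P=cloud(f);H,S,V=[x.astype(int) for x in cv2.split(cv2.cvtColor(f["pixels"],cv2.COLOR_RGB2HSV))]
    X=(P[...,:2]-o)@xd;Y=(P[...,:2]-o)@yd
    b=(H>100)&(H<125)&(S>130)&(P[...,2]>.05)&(P[...,2]<.062)&(abs(Y)<.1)
    for lo,hi in [(-.215,-.1),(-.32,-.215)]:
        m=b&(X>lo)&(X<hi)
        if m.sum()>20: print(c,m.sum(),"x",np.round(np.percentile(X[m],[1,99]),4),"y",np.round(np.percentile(Y[m],[1,99]),4))
p=bot.observe()["position"];print("tcp",(p[:2]-o)@xd,(p[:2]-o)@yd)
```

```text
side 345 x [-0.1819 -0.1213] y [-0.0304  0.0132]
side 584 x [-0.2961 -0.2371] y [-0.0163  0.0421]
wrist 4335 x [-0.18   -0.1224] y [-0.0234  0.0211]
wrist 9635 x [-0.292  -0.2339] y [-0.0158  0.0421]
tcp -0.19906579406063296 -0.0005208908989090683
```

Emit:
play_rows([
  [[0.2,0,0],[0,0,0],0.4],
  [[0,0,0.9],[0,0,0],0.4],
  [[0,0,0.9],[0,0,0],0.4],
  [[0,0,0.8],[0,0,0],0.4],
  [[0,0,0],[0,0,0],0.4],
  [[-0.2,0,0],[0,0,0],0.4],
  [[-0.3,0,0],[0,0,0],0.4],
  [[-0.3,0,0],[0,0,0],0.4],
  [[-0.4,0,0],[0,0,0],0.4],
  [[-0.4,0,0],[0,0,0],0.4],
  [[-0.4,0,0],[0,0,0],0.4],
  [[-0.4,0,0],[0,0,0],0.4],
  [[-0.4,0,0],[0,0,0],0.4],
])

```text
clock: 19.05
position: [0.5209, -0.0962, 0.0348]
tool_rot: [3.14, -0.001, 1.425]
force: [0.8, 5.0, 3.1]
grip_width: 0.0256
finger_force: 2.5
```

Emit:
play_rows([
  [[-0.3,0,0],[0,0,0],0.4],
  [[-0.3,0,0],[0,0,0],0.4],
  [[-0.3,0,0],[0,0,0],0.4],
  [[-0.3,0,0],[0,0,0],0.4],
  [[-0.3,0,0],[0,0,0],0.4],
])

```text
clock: 19.68
position: [0.5155, -0.1331, 0.0347]
tool_rot: [3.141, -0.001, 1.426]
force: [0.8, 5.0, 4.7]
grip_width: 0.0253
finger_force: 3.2
```

Emit:
play_rows([
  [[-0.3,0,0],[0,0,0],0.4],
  [[-0.3,0,0],[0,0,0],0.4],
  [[-0.3,0,0],[0,0,0],0.4],
])

```text
clock: 20.05
position: [0.5122, -0.1554, 0.0347]
tool_rot: [3.141, -0.001, 1.426]
force: [1.5, 5.8, 4.6]
grip_width: 0.0257
finger_force: 3.3
```

Emit:
play_rows([
  [[-0.3,0,0],[0,0,0],0.4],
  [[-0.3,0,0],[0,0,0],0.4],
  [[-0.3,0,0],[0,0,0],0.4],
  [[-0.1,0,0],[0,0,0],0.4],
])

```text
clock: 20.55
position: [0.5083, -0.1805, 0.0346]
tool_rot: [3.141, -0.0, 1.425]
force: [0.7, 5.3, 5.0]
grip_width: 0.0255
finger_force: 3.1
```

Emit:
play_rows([
  [[-0.1,0,0],[0,0,0],0.4],
  [[-0.1,0,0],[0,0,0],0.4],
])

```text
clock: 20.8
position: [0.5077, -0.1848, 0.0346]
tool_rot: [3.141, -0.001, 1.426]
force: [0.7, 5.6, 3.6]
grip_width: 0.0255
finger_force: 3.0
```

Emit:
play_rows([
  [[-0.08,0,0],[0,0,0],0.4],
])

```text
clock: 20.92
position: [0.5074, -0.1868, 0.0345]
tool_rot: [3.141, -0.0, 1.426]
force: [0.9, 5.6, 4.1]
grip_width: 0.0256
finger_force: 3.1
```

Emit:
play_rows([
  [[-0.08,0,0],[0,0,0],0.4],
])

```text
clock: 21.05
position: [0.5073, -0.1883, 0.0346]
tool_rot: [3.141, -0.001, 1.426]
force: [0.8, 15.2, 7.4]
grip_width: 0.0257
finger_force: 7.5
```

Emit:
play_rows([
  [[-0.08,0,0],[0,0,0],0.4],
])

```text
clock: 21.18
position: [0.5075, -0.1887, 0.0347]
tool_rot: [3.14, -0.003, 1.427]
force: [2.8, 23.5, 9.3]
grip_width: 0.0258
finger_force: 11.5
```

Emit:
play_rows([
  [[-0.06,0,0],[0,0,0],0.4],
])

```text
clock: 21.3
position: [0.5076, -0.1889, 0.0347]
tool_rot: [3.14, -0.004, 1.428]
force: [3.3, 29.6, 10.8]
grip_width: 0.0256
finger_force: 14.2
```

Emit:
play_rows([
  [[0.4,0,0],[0,0,0],0.4],
  [[0.6,0,0],[0,0,0],0.4],
  [[0,0,-0.8],[0,0,0],1],
  [[0,0,-0.9],[0,0,0],1],
  [[0,0,-0.9],[0,0,0],1],
  [[0,0.6,0],[0,0,0],1],
  [[0,0.9,0],[0,0,0],1],
  [[0,0.9,0],[0,0,0],1],
  [[0,0.9,0],[0,0,0],1],
  [[0,0.9,0],[0,0,0],1],
  [[0,0.9,0],[0,0,0],1],
  [[0,0.9,0],[0,0,0],1],
  [[-0.4,0.9,0],[0,0,0],1],
  [[-0.4,0.3,0],[0,0,0],1],
  [[0,0,0],[0,0,0],1],
  [[0,0,0],[0,0,0],1],
])

```text
clock: 23.3
position: [0.6846, -0.2132, 0.0992]
tool_rot: [-3.141, -0.0, 1.425]
force: [0.0, 0.6, -0.1]
grip_width: 0.0001
finger_force: 0.0
```

Run:
```python
from h import *
xd=np.array([-.148,-.989]);yd=np.array([.989,-.148]);o=np.array([.501,-.229])
f=grab_frame("side");cv2.imwrite("pics/s3.png",cv2.resize(f["pixels"][150:330,180:420,::-1],(800,600)))
P=cloud(f);H,S,V=[x.astype(int) for x in cv2.split(cv2.cvtColor(f["pixels"],cv2.COLOR_RGB2HSV))]
X=(P[...,:2]-o)@xd;Y=(P[...,:2]-o)@yd
m=((H<8)|(H>172))&(S>130)&(abs(Y-.145)<.04)&(abs(X+.039)<.04)&(P[...,2]>.02)
print("tab",m.sum(),np.round(np.median(X[m]),4),np.round(np.percentile(Y[m],[2,50,98]),4))
p=bot.observe()["position"];print("tcp",(p[:2]-o)@xd,(p[:2]-o)@yd,p[2])
```

```text
tab 144 -0.046 [0.1375 0.1406 0.1471]
tcp -0.04286229553017587 0.17935468199872748 0.09939133442382286
```

View pics/s3.png

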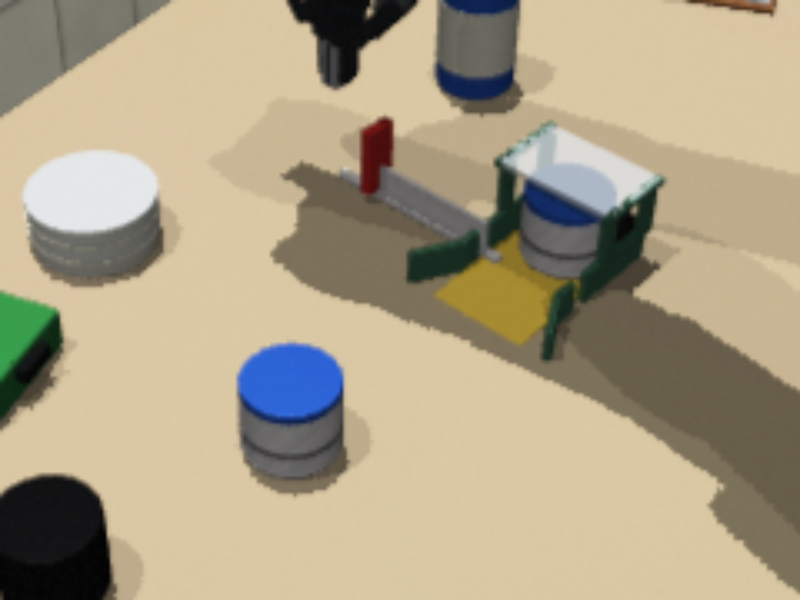

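The view shows C1 under the hood against the stop at (575,215), the tab at (377,155), and the closed jaws just beyond it. Now I push the tab.

Emit:
play_rows([
  [[0,0,0.8],[0,0,0],1],
  [[0,0,0.85],[0,0,0],1],
  [[0,0,0],[0,0,0],1],
  [[0,-0.3,0],[0,0,0],1],
  [[0,-0.3,0],[0,0,0],1],
  [[0,-0.3,0],[0,0,0],1],
  [[0,-0.3,0],[0,0,0],1],
  [[0,-0.3,0],[0,0,0],1],
  [[0,-0.3,0],[0,0,0],1],
])

```text
clock: 24.48
position: [0.6404, -0.2071, 0.0583]
tool_rot: [3.141, 0.0, 1.425]
force: [2.5, -0.7, 2.3]
grip_width: -0.0
finger_force: 1.1
```

Emit:
play_rows([
  [[0,-0.3,0],[0,0,0],1],
  [[0,-0.3,0],[0,0,0],1],
  [[0,-0.3,0],[0,0,0],1],
  [[0,-0.3,0],[0,0,0],1],
  [[0,-0.3,0],[0,0,0],1],
  [[0,-0.3,0],[0,0,0],1],
])

```text
clock: 25.22
position: [0.5957, -0.2005, 0.058]
tool_rot: [-3.142, -0.0, 1.425]
force: [2.6, 0.7, 1.8]
grip_width: -0.0002
finger_force: 1.1
```

Emit:
play_rows([
  [[0,-0.15,0],[0,0,0],1],
  [[0,-0.15,0],[0,0,0],1],
])

```text
clock: 25.48
position: [0.5886, -0.1994, 0.058]
tool_rot: [-3.142, -0.0, 1.425]
force: [1.5, 0.2, 1.8]
grip_width: -0.0002
finger_force: 1.1
```

Emit:
play_rows([
  [[0,-0.1,0],[0,0,0],1],
  [[0,-0.1,0],[0,0,0],1],
])

```text
clock: 25.72
position: [0.5844, -0.1988, 0.0582]
tool_rot: [3.14, -0.0, 1.425]
force: [13.3, -2.7, -4.7]
grip_width: -0.0001
finger_force: 6.6
```

Emit:
play_rows([
  [[0,-0.1,0],[0,0,0],1],
])

```text
clock: 25.85
position: [0.584, -0.1987, 0.0585]
tool_rot: [3.136, -0.001, 1.425]
force: [26.9, -4.9, -15.1]
grip_width: -0.0
finger_force: 13.4
```

Emit:
play_rows([
  [[0,-0.08,0],[0,0,0],1],
])

```text
clock: 25.98
position: [0.5837, -0.1987, 0.0587]
tool_rot: [3.132, -0.001, 1.426]
force: [37.3, -7.6, -23.5]
grip_width: -0.0004
finger_force: 18.2
```

Force rose sharply at the expected end position, so the gate is on its stop. I back off and check.

Emit:
play_rows([
  [[0,0.5,0],[0,0,0],1],
  [[0,0.6,0],[0,0,0],1],
  [[0,0.6,-0.5],[0,0,0],1],
  [[0,0.6,-0.9],[0,0,0],1],
  [[0,0.6,-0.9],[0,0,0],1],
  [[0,0.6,-0.9],[0,0,0],1],
  [[0,0,-0.9],[0,0,0],1],
  [[0,0,0],[0,0,0],1],
  [[0,0,0],[0,0,0],1],
])

```text
clock: 27.1
position: [0.6653, -0.2109, 0.1597]
tool_rot: [-3.14, 0.0, 1.425]
force: [0.7, -0.6, -0.7]
grip_width: 0.0
finger_force: 0.0
```

Run:
```python
from h import *
xd=np.array([-.148,-.989]);yd=np.array([.989,-.148]);o=np.array([.501,-.229])
f=grab_frame("side");cv2.imwrite("pics/s4.png",cv2.resize(f["pixels"][150:330,180:420,::-1],(800,600)))
P=cloud(f);H,S,V=[x.astype(int) for x in cv2.split(cv2.cvtColor(f["pixels"],cv2.COLOR_RGB2HSV))]
X=(P[...,:2]-o)@xd;Y=(P[...,:2]-o)@yd
m=((H<8)|(H>172))&(S>130)&(abs(Y-.06)<.04)&(abs(X+.039)<.04)&(P[...,2]>.02)
print("tab",m.sum(),np.round(np.median(X[m]),4),np.round(np.percentile(Y[m],[2,50,98]),4))
```

```text
tab 149 -0.0469 [0.0542 0.0566 0.0641]
```

View pics/s4.png

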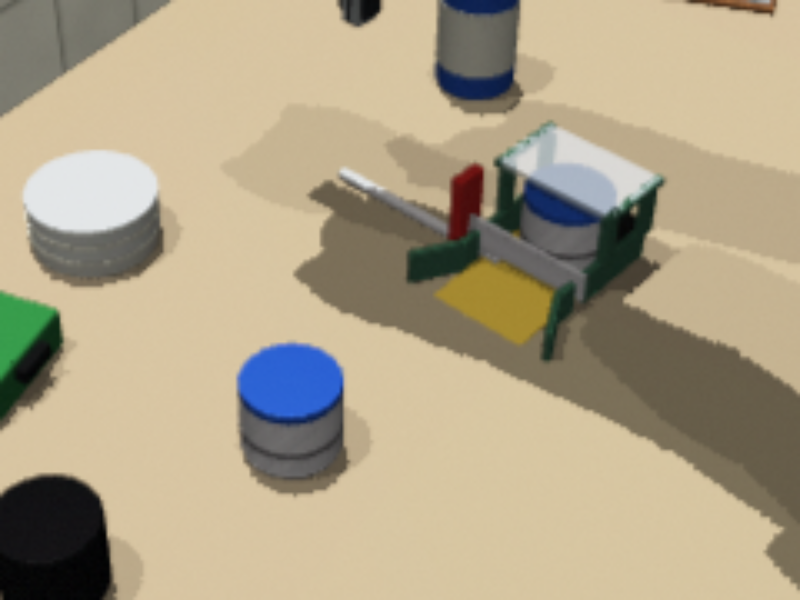

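The gate spans the mouth up to the far wall, with its tab at (465,203). C1 is home behind it at (570,215), and the tab moved about 84 mm by camera, ending on its stop.

```bash
python3 -c "
from workcell import bot
print(bot.job_done())"
```

```text
the job is handed in; nothing more can be done
None
```

I slid the heavy canister home under the hood, shut the gate to its stop, left the other two outside the dock, and handed the job in at about 27 s; no verdict came back. I picked it by push force, about 5.6 N against about 1.5 N for the one other canister I pushed; the third I left untested.

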